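# Seat a violin neck rest on its bayonet spigot and hold it down

### The job

The knurled metal neck rest is standing on the pins of its spigot instead of over them. Turn it, pressing lightly, until its hidden keyways drop over the pins, then push it down against the spring until its rim is fully home on the pedestal, and finish still holding it there, without letting go. Leave the glue jar, the chisel and the little plane where they are.

Things in the scene. Friction and masses are not known exactly. Their poses are not given: they have to be found in the camera images.
- stand: Plywood board 170 x 140 x 18 mm, fixed flat on the bench, with a 30 mm high cleat along its +x edge. On its centre stands a dark steel pedestal: a foot, diameter 72 mm, up to 25 mm above the bench, then a round column, diameter 58 mm, up to 45 mm. Origin: centre of the underside, z up.
- seat (a point): Centre of the pedestal's flat top, 45 mm above the bench: the seat for the neck rest's rim. A spring plunger here pushes the neck rest up: it starts about 7 mm above home with some 3 N and gives about 9 N at home, so a neck rest let go rises again by 5 to 7 mm.
- pins (a point): Point on the axis, 16 mm above the seat, level with the tops of three equal pins, 5 mm wide and 120 degrees apart, that stick out sideways from the fixed upright spigot (diameter 28 mm, 24 mm high) inside the neck rest. The pins' direction is hidden and differs at each start; the stand's yaw says nothing of it.
- collar: The neck rest: loose round knurled aluminium cap collar, diameter 50 mm, 40 mm high, plus the pad; 0.11 to 0.23 kg. Origin: centre of the bottom rim, z up its axis. Starts upright on the pins, rim 8 mm above the seat, never already lined up. Turned to the right place it sinks 8 mm to the seat; elsewhere the pins stop it rigidly. It can be gripped from above across its diameter.
- pad (a point): Centre of the top of the neck rest's cork pad (diameter 40 mm, 4 mm thick), 44 mm above its rim. Inside the neck rest, unseen and unmarked, are three equal keyways 120 degrees apart, 11 mm wide: in any third of a turn, either way round, there is one place about 0.3 rad wide where it drops over the pins. Pressed at the edge of that play it can bind; a touch of turn frees it.
- glue_jar: Bystander: loose white jar, diameter 52 mm, 50 mm high, on the bench beside the board. Origin: centre of its underside.
- chisel: Bystander: loose chisel lying on the bench, wooden handle and steel blade, 200 mm long, 27 mm high. Origin: on the bench below the end of the handle where the blade begins; x towards the blade.
- plane: Bystander: loose small hand plane, 90 x 30 mm, 37 mm high, with a brass knob, on the bench beside the board. Origin: centre of its underside; x along it.

How it is judged (in metres and radians):
On the way:
1. the keyways have dropped over the pins (rim less than 5.5 mm above the seat) (z of collar in the frame of seat below 0.0055 m and horizontal distance between collar and seat below 0.004 m), for 0.1 s.
At the end, for the whole second after the job is handed in: The neck rest is home on the pedestal (rim within 2 mm of the seat, within 4 mm of its centre, within 0.08 rad of upright), still, and the fingers are holding it there (more than 2 N of contact) (z of collar in the frame of seat below 0.002 m and horizontal distance between collar and seat below 0.004 m and angle between collar's own z axis and vertical below 0.08 rad and contact force between the fingers and collar above 2 N and linear speed of collar below 0.02 m/s); the arm keeps its last pose, push and grip.
It fails at once if the neck rest was pulled off its spigot (rim more than 25 mm above the seat) (z of collar in the frame of seat above 0.025 m).
It fails at once if a bystander was pushed more than 25 mm (distance of any of glue_jar, chisel, plane from where it was at the start of the episode above 0.025 m).
It also fails if it takes over 48 s, if anything falls off the work surface, if the arm or the gripper's body presses on something with over 40 N, if the wrist force passes 120 N, or if a joint passes its speed limit or range.

### The arm

A 6-joint arm with a two-finger parallel gripper is mounted at the origin on the work surface. World frame = base frame: x ahead of the robot, y to its left, z up, the work surface at z = 0. Lengths are in mm, angles in rad, forces in N, time in s.
With the tool pointing down it reaches from about 275 to 750 mm from the base axis. Payload 10.2 kg.
Tool frame: the origin (TCP) lies at the centre of the arm's flange, where the gripper is bolted on; the fingertips stand 173 mm ahead of it and the grasp point (between the pads) lies 155 mm ahead of it; z points along the fingers, y is the line along which they close (so a half turn about z gives the same grasp; the last joint's range is limited). The gripper opens to 85 mm and grips with 20 to 120 N. Pads are 22 mm wide; open, the fingers measure 114 mm over their backs; the gripper's body (76 mm by 85 mm) begins 54 mm behind the grasp point. The pads swing forward as they close: fully open they stand 13 mm farther back than shut.
Start: joints at [-1.363, 0.313, 1.498, -0, 1.331, -0.223], TCP at [219.228, -477.045, 404.694] pointing down, gripper open.
Joint ranges: [-2.94, 2.94], [-0.97, 2.17], [0.19, 2.56], [-1.23, 4.37], [0.02, 3.11], [-2.88, 2.88]. Speed limits (rad/s): [2.39, 2.39, 3.01, 3.14, 3.14, 3.14].

### API

Orientations are given as a unit quaternion [w, x, y, z].
In Python, from rig import ctrl gives the robot as it stands.
- The arm moves only by the tool nudge_tcp, called after "Emit:" as name(argument=value, ...) on one line, values as JSON. Schema: {"type":"object","properties":{"rows":{"type":"array","items":{"type":"number"},"minItems":6,"maxItems":48},"jaw":{"type":"number"},"squeeze":{"type":"number"},"only":{"type":"string"},"quiet":{"type":"boolean"},"lines":{"type":"string"}},"required":["rows"],"additionalProperties":false}. rows is one flat list of numbers that holds 1 to 8 rows one after another, with no inner brackets; each row has 6 numbers: dx, dy, dz in cm, then a rotation vector rx, ry, rz in units of 0.1 rad; each row is the pose to reach, as a shift and turn from the pose commanded when the call began, along the tool's axes at that moment; what a row does not reach only later rows make up. A row lasts 1/10 s, in which the tool goes at most 50 mm and 0.15 rad, less where a joint would pass 70% of its speed; a pose out of reach is approached as far as the arm can. jaw is the opening from 0.0 (shut) to 1.0 (fully open), set as the call begins (left out keeps the last). The fingers move at their own pace and stop on an object; squeeze is the grip in N (left out, the last holds). Time passes only in rows, so rows that do not move let the fingers close. The tool returns the time, the measured TCP pose, the force, the opening and the grip force at its end. only (a regular expression) keeps the lines of the reply that match it, lines (a string "A,B") keeps lines A to B, and quiet returns only ok. Input that does not fit is refused with a message, and nothing moves.
- ctrl.sense(): the state, without advancing time (a new reading comes with each control period).
- ctrl.capture(name): name is "side" or "top" or "wrist"; returns the picture (400x640x3 uint8, red, green, blue); there is no depth.
- ctrl.calibration(name): a dict with "fx", "fy", "cx", "cy" (pixels), "position" and "attitude" of the camera in the world. Camera axes: x right, y down, z forward; pixel columns grow to the right and rows downward; lengths in mm; the calibration is good to about 2 mm. A picture is of the moment at which its call begins: read the wrist's pose just before it. calibration takes no time and is no camera call; for the wrist camera it gives the pose at the moment of the call.
- ctrl.finish_job(): hands the job in; it is judged then, once.
The state is a dict: "time_s": time; "joints": joint angles; "dq": joint speeds; "tau": joint torques, N m; "eef_pos": TCP position; "ee_rot": TCP orientation; "force": force on the tool from outside, world axes, zero at the start; "wrist_torque": the same for the moment, N m; "grip_width": opening from 0.0 (shut) to 1.0 (fully open); "grip_force": force on a finger pad.
Only numpy, scipy, OpenCV 4.12 (cv2) and the standard library are available. Lean on these libraries where they do the work, as an engineer would, in place of code of your own. Each camera call takes 0.05 s, during which the arm holds its last target. There are 200 camera calls.

## Working session

There is one attempt and no reset: what is moved stays moved. The work goes in short steps, Python scripts to look and compute and a tool call to move; the robot and the scene stay as the last step left them, time stands still between calls to the robot, and variables do not carry over. Pictures are saved under pics/ and viewed, at most 10 in all, crops included, and the job is handed in when it is done.

```bash
ls; mkdir -p pics; python3 - <<'E'
from rig import ctrl
import cv2
for n in("top","side"):
    im=ctrl.capture(n); cv2.imwrite(f"pics/{n}0.png",im[:,:,::-1]); print(n,ctrl.calibration(n))
print(ctrl.sense())
E
```

```text
pics
rig.py
top {'fx': 491.3574859386099, 'fy': 491.3574859386099, 'cx': 316.4321646513891, 'cy': 199.36863827855694, 'position': array([ 357.15731256,   26.24203749, 1155.35346002]), 'attitude': array([-0.08118779,  0.74933418, -0.65329252,  0.07152423])}
side {'fx': 424.75587560435173, 'fy': 424.75587560435173, 'cx': 320.3597970408435, 'cy': 205.51986182466376, 'position': array([513.32113843, 683.30046741, 701.89132812]), 'attitude': array([ 0.02787201, -0.04737118,  0.91614883, -0.39705218])}
{'time_s': 0.1, 'joints': array([-1.36337015e+00,  3.13340997e-01,  1.49835710e+00,  2.80136821e-05,
        1.33099681e+00, -2.23443759e-01]), 'dq': array([ 0.00192623, -0.00103162, -0.00256523,  0.00069113, -0.00077148,
       -0.00071138]), 'tau': array([ 2.12353792e-03, -4.12897003e+01, -2.60143715e+01, -1.56424935e-04,
        3.04596419e-03,  2.29584765e-05]), 'eef_pos': array([ 219.23347063, -476.98784512,  404.22085266]), 'ee_rot': array([-5.51002699e-04,  9.76884067e-01,  2.13769073e-01,  1.80176040e-05]), 'force': array([-0.40908412, -0.43341766,  0.21429518]), 'wrist_torque': array([ 0.01182409, -0.07618628, -0.01310832]), 'grip_force': 0.0, 'grip_width': 1.0003037744800516}
```

View pics/top0.png

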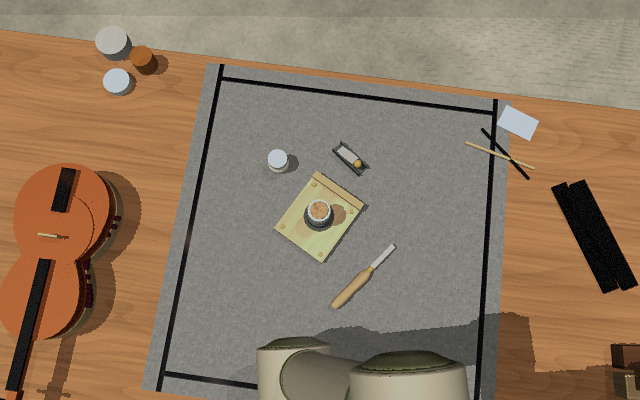

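View pics/side0.png

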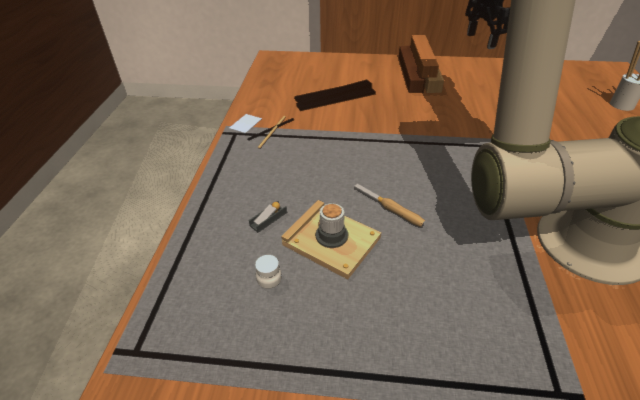

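The top view shows the collar at about (319,211), the jar at (278,160), the plane at (350,157) and the chisel running from (333,304) to (394,247). In the side view the collar is at about (332,217). I'll enlarge both.

```bash
cat > h.py <<'E'
import numpy as np
from scipy.spatial.transform import Rotation as R
from rig import ctrl
def rot(q): return R.from_quat(np.r_[q[1:],q[0]])
def at_z(name,uv,z):
    c=ctrl.calibration(name); d=rot(c['attitude']).apply([(uv[0]-c['cx'])/c['fx'],(uv[1]-c['cy'])/c['fy'],1])
    p=np.array(c['position']); return p+d*(z-p[2])/d[2]
def proj(name,P):
    c=ctrl.calibration(name); v=rot(c['attitude']).inv().apply(np.array(P)-c['position'])
    return c['fx']*v[0]/v[2]+c['cx'],c['fy']*v[1]/v[2]+c['cy']
E
python3 - <<'E'
from h import *
import cv2
a=cv2.imread('pics/top0.png')[185:240,290:345]; b=cv2.imread('pics/side0.png')[195:250,305:360]
cv2.imwrite('pics/c1.png',cv2.resize(np.hstack([a,b]),None,fx=7,fy=7,interpolation=cv2.INTER_CUBIC))
print('pad',at_z('top',(319,210),97), at_z('side',(332,211),97))
for n,uv in dict(jar=(278,160),plane=(350,157),ch0=(333,304),ch1=(394,247),b1=(274,228),b2=(323,262),b3=(366,206),b4=(317,172)).items(): print(n,at_z('top',uv,20).round())
E
```

```text
pad [565.3787972  47.9875697  97.       ] [566.23387873  55.58007965  97.        ]
jar [689. 164.  20.]
plane [720.  -7.  20.]
ch0 [370. -11.  20.]
ch1 [ 518. -134.   20.]
b1 [524. 148.  20.]
b2 [461.  24.  20.]
b3 [605. -59.  20.]
b4 [672.  67.  20.]
```

View pics/c1.png

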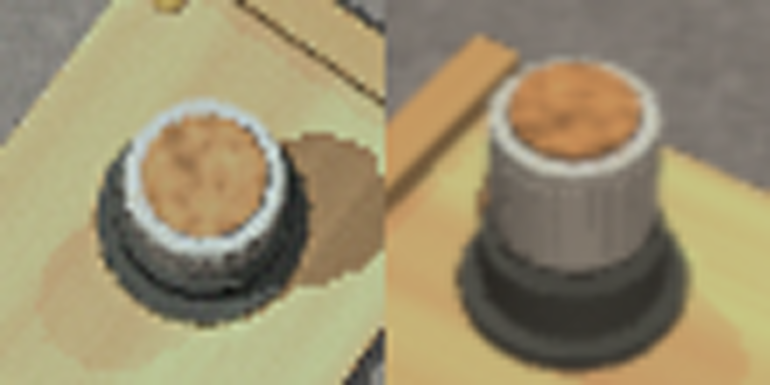

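Crop: the pad centre is at top pixel (318.7,209.4) and side pixel (331.9,210.0).

```bash
python3 - <<'E'
from h import *
from scipy.optimize import least_squares
t=(318.7,209.4);s=(331.9,210.0)
print(at_z('top',t,97),at_z('side',s,97))
f=lambda P:np.r_[np.subtract(proj('top',P),t),np.subtract(proj('side',P),s)]
r=least_squares(f,[565,48,97]);print(r.x,r.fun)
s=ctrl.sense(); T=rot(s['ee_rot']); print(T.as_matrix().round(3))
tgt=np.array([565.5,51,300]); print(T.inv().apply(tgt-s['eef_pos']))
E
```

```text
[566.61925853  48.82148302  97.        ] [566.70372333  52.637114    97.        ]
[567.15601279  48.91225831  93.46798485] [-0.01689537  0.07064958 -0.06576557 -0.01850826]
[[ 0.909  0.418 -0.   ]
 [ 0.418 -0.909  0.001]
 [ 0.    -0.001 -1.   ]]
[ 535.10833533 -335.00095619  104.72386979]
```

Careful with the scale: shifts go in cm and turns go in units of 0.1 rad. That gives: 325 mm is 32.5, 285 mm is 28.5.

Emit:
nudge_tcp(rows=[4.5,-2.8,0,0,0,0,8.5,-5.3,0,0,0,0,12.5,-7.8,0,0,0,0,16.5,-10.3,0,0,0,0,20.5,-12.8,0,0,0,0,24.5,-15.3,0,0,0,0,28.5,-17.8,0,0,0,0,32.5,-20.3,0,0,0,0], jaw=1.0)

```text
time_s: 0.9
eef_pos: [430.4, -155.0, 404.7]
ee_rot: [-0.0, 0.977, 0.214, -0.0]
force: [0.9, 0.2, -0.5]
grip_width: 1.0
grip_force: 0.0
```

Emit:
nudge_tcp(rows=[4,-2.5,0,0,0,0,8,-5,0,0,0,0,12,-7.5,2.5,0,0,0,16,-10,5,0,0,0,19.5,-12.2,7.5,0,0,0,21,-13.2,9,0,0,0,21,-13.2,9,0,0,0,21,-13.2,9,0,0,0])

```text
time_s: 1.7
eef_pos: [565.4, 50.7, 314.5]
ee_rot: [-0.0, 0.977, 0.214, -0.0]
force: [-0.0, 0.6, -0.4]
grip_width: 0.999
grip_force: 0.0
```

```bash
python3 - <<'E'
from h import *
import cv2
s=ctrl.sense(); print(s)
cv2.imwrite('pics/w1.png',ctrl.capture('wrist')[:,:,::-1])
for z in(93,): print(proj('wrist',[566.7,50.2,97]),[proj('wrist',[566.7+a,50.2+b,93]) for a,b in((25,0),(-25,0),(0,25),(0,-25))])
E
```

```text
{'time_s': 1.7, 'joints': array([-1.16835883e-01,  4.88006257e-01,  1.48810001e+00, -2.41834819e-04,
        1.16637141e+00,  1.02260477e+00]), 'dq': array([-0.02474958, -0.03313229, -0.00551571, -0.00082022, -0.00028757,
       -0.00118949]), 'tau': array([ 1.39656946e+00, -4.53370750e+01, -2.35871834e+01,  6.37492072e-02,
       -2.88747851e-02,  4.64752328e-02]), 'eef_pos': array([565.3964864 ,  50.71916184, 314.49106551]), 'ee_rot': array([-3.93914871e-05,  9.76821259e-01,  2.14056112e-01, -4.54554154e-04]), 'force': array([-0.01115974,  0.6302876 , -0.42965801]), 'wrist_torque': array([ 0.01451632, -0.04988626, -0.0007974 ]), 'grip_force': 0.0, 'grip_width': 0.9991663651795095}
(np.float64(319.7074476997501), np.float64(224.3028987994653)) [(np.float64(334.29304679255824), np.float64(192.80164188228474)), (np.float64(306.0413018362013), np.float64(249.60784100237834)), (np.float64(288.56588373931646), np.float64(208.97482732613457)), (np.float64(349.8071979985003), np.float64(234.99581052049274))]
```

View pics/w1.png

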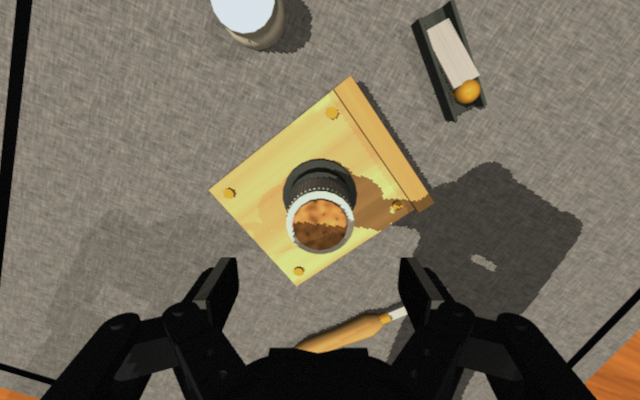

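The wrist view has the pad centre at (320,224), which matches the projection of (566.7,50.2) exactly. I'll descend and grip.

In the tool's units: 81 mm is 8.1, 50 mm is 5.

Emit:
nudge_tcp(rows=[0.1,0.1,2.5,0,0,0,0.1,0.1,5,0,0,0,0.1,0.1,7,0,0,0,0.1,0.1,8.1,0,0,0,0.1,0.1,8.1,0,0,0,0.1,0.1,8.1,0,0,0])

```text
time_s: 2.35
eef_pos: [567.0, 49.8, 234.9]
ee_rot: [0.0, 0.977, 0.213, 0.001]
force: [0.6, -0.9, 0.1]
grip_width: 0.997
grip_force: 0.0
```

Emit:
nudge_tcp(rows=[0,0,0,0,0,0,0,0,0,0,0,0,0,0,0,0,0,0,0,0,0,0,0,0,0,0,0,0,0,0,0,0,0,0,0,0,0,0,0,0,0,0,0,0,0,0,0,0], jaw=0.0, squeeze=60)

```text
time_s: 3.15
eef_pos: [566.9, 50.3, 233.8]
ee_rot: [0.0, 0.977, 0.214, 0.0]
force: [1.1, 0.8, 1.3]
grip_width: 0.572
grip_force: 63.0
```

Emit:
nudge_tcp(rows=[0,0,0.1,0,0,0,0,0,0.1,0,0,0,0,0,0.1,0,0,0])

```text
time_s: 3.45
eef_pos: [566.9, 50.3, 232.8]
ee_rot: [0.0, 0.977, 0.214, 0.0]
force: [2.5, -1.0, 2.2]
grip_width: 0.573
grip_force: 63.1
```

Emit:
nudge_tcp(rows=[0,0,0,0,0,-0.6,0,0,0,0,0,-1.2,0,0,0,0,0,-1.8,0,0,0,0,0,-1.8])

```text
time_s: 3.85
eef_pos: [566.7, 50.3, 232.6]
ee_rot: [-0.0, 0.954, 0.301, -0.0]
force: [0.6, 0.1, 2.9]
grip_width: 0.57
grip_force: 63.3
```

```bash
python3 -c "
from h import *
s=ctrl.sense();print(s['joints'],s['wrist_torque'],s['eef_pos'])"
```

```text
[-1.17367624e-01  5.94319132e-01  1.55628568e+00 -8.84992285e-05
  9.91619651e-01  8.42080117e-01] [ 0.0601439  -0.05380261  0.01877297] [566.66363778  50.28449838 232.63983772]
```

Emit:
nudge_tcp(rows=[0,0,0.1,0,0,0,0,0,0.1,0,0,0,0,0,0.1,0,0,0])

```text
time_s: 4.15
eef_pos: [566.7, 50.3, 231.6]
ee_rot: [-0.0, 0.954, 0.3, -0.0]
force: [-1.2, -1.4, 3.8]
grip_width: 0.571
grip_force: 63.3
```

Emit:
nudge_tcp(rows=[0,0,0.1,0,0,0,0,0,0.1,0,0,0,0,0,0.1,0,0,0])

```text
time_s: 4.45
eef_pos: [566.7, 50.3, 230.7]
ee_rot: [-0.0, 0.954, 0.301, -0.0]
force: [-2.0, 0.1, 3.5]
grip_width: 0.571
grip_force: 63.4
```

In the tool's units: 1 mm is 0.1, 0.5 mm is 0.05.

Emit:
nudge_tcp(rows=[0,0,0.05,0,0,0,0,0,0.1,0,0,0,0,0,0.1,0,0,0])

```text
time_s: 4.75
eef_pos: [566.7, 50.3, 229.7]
ee_rot: [-0.0, 0.954, 0.301, -0.0]
force: [-2.4, -1.0, 5.3]
grip_width: 0.571
grip_force: 63.5
```

Emit:
nudge_tcp(rows=[0,0,0.05,0,0,0,0,0,0.1,0,0,0,0,0,0.1,0,0,0])

```text
time_s: 5.05
eef_pos: [566.7, 50.3, 228.7]
ee_rot: [-0.0, 0.954, 0.301, -0.0]
force: [-2.6, -0.2, 5.9]
grip_width: 0.573
grip_force: 63.5
```

```bash
python3 - <<'E'
from h import *
import cv2
print(proj('side',[566.7,50.2,45]),proj('side',[566.7,50.2,97]))
a=ctrl.capture('side')[:,:,::-1]; 
cv2.imwrite('pics/s2.png',cv2.resize(a[180:260,280:380],None,fx=7,fy=7,interpolation=cv2.INTER_CUBIC))
E
```

```text
(np.float64(331.8793128286015), np.float64(226.7207634742861)) (np.float64(332.0071433564375), np.float64(209.18808905386265))
```

View pics/s2.png

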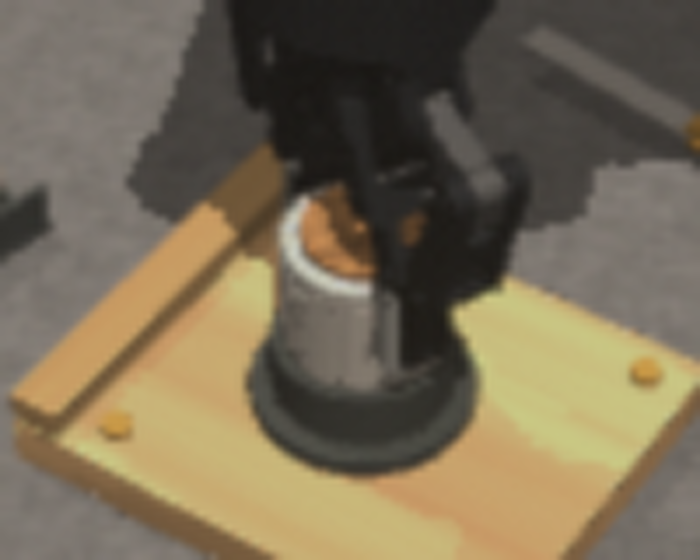

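In the side crop the collar rim bottom is at about y=390 and the pedestal edge at y=470. That puts the rim about 3 px lower relative to the pedestal than at the start. With the force rising like a spring, the keyways have dropped over the pins, so I'll keep pushing down.

In the tool's units: 2 mm is 0.2, 1.5 mm is 0.15.

Emit:
nudge_tcp(rows=[0,0,0.05,0,0,0,0,0,0.1,0,0,0,0,0,0.15,0,0,0,0,0,0.2,0,0,0,0,0,0.2,0,0,0])

```text
time_s: 5.6
eef_pos: [566.7, 50.3, 227.8]
ee_rot: [0.0, 0.954, 0.301, -0.0]
force: [-6.4, -0.6, 14.2]
grip_width: 0.567
grip_force: 64.8
```

Emit:
nudge_tcp(rows=[0,0,0.05,0,0,0,0,0,0.1,0,0,0,0,0,0.1,0,0,0])

```text
time_s: 5.9
eef_pos: [566.7, 50.3, 227.7]
ee_rot: [0.0, 0.954, 0.301, 0.0]
force: [-11.4, -0.3, 24.4]
grip_width: 0.573
grip_force: 65.7
```

Emit:
nudge_tcp(rows=[0,0,0.05,0,0,0,0,0,0.1,0,0,0,0,0,0.1,0,0,0])

```text
time_s: 6.2
eef_pos: [566.7, 50.3, 227.7]
ee_rot: [0.0, 0.954, 0.301, 0.0]
force: [-15.2, -0.3, 34.0]
grip_width: 0.571
grip_force: 66.7
```

It stops rigidly after about 6 mm with a side load of -15 N, so it may be bound at the edge of the play. I'll ease off, turn a little further in the same direction and press again.

In the tool's units: -3 mm is -0.3, -1.5 mm is -0.15, -0.1 rad is -1.

Emit:
nudge_tcp(rows=[0,0,-0.15,0,0,0,0,0,-0.3,0,0,0,0,0,-0.3,0,0,-0.5,0,0,-0.3,0,0,-1,0,0,-0.3,0,0,-1])

```text
time_s: 6.7
eef_pos: [566.9, 50.3, 228.1]
ee_rot: [0.0, 0.937, 0.349, 0.0]
force: [-1.2, 0.2, 5.9]
grip_width: 0.573
grip_force: 63.7
```

```bash
python3 -c "
from h import *
s=ctrl.sense();print(s['joints'][5],s['wrist_torque'])"
```

```text
0.7413016975215347 [ 0.05480012  0.3340205  -0.02769241]
```

Emit:
nudge_tcp(rows=[0,0,0.05,0,0,0,0,0,0.1,0,0,0,0,0,0.15,0,0,0,0,0,0.15,0,0,0])

```text
time_s: 7.1
eef_pos: [567.0, 50.3, 227.7]
ee_rot: [0.0, 0.937, 0.348, 0.001]
force: [-6.2, -0.5, 17.3]
grip_width: 0.573
grip_force: 65.1
```

```bash
python3 -c "
from h import *
s=ctrl.sense();print(s['joints'][5],s['wrist_torque'])"
```

```text
0.7426245190391091 [0.13514856 1.17710309 0.02636629]
```

The stop is at the same height with no twist resistance, so it is probably the seat. I'll measure the actual drop to sub-pixel accuracy from the side images.

```bash
python3 - <<'E'
from h import *
import cv2
b=ctrl.capture('side')[:,:,::-1]; cv2.imwrite('pics/s3.png',b); a=cv2.imread('pics/side0.png')
for z in (53,47,45): print(z,proj('side',[566.7,50.2,z+40]))
U=10
up=lambda i:cv2.resize(i,None,fx=U,fy=U,interpolation=cv2.INTER_CUBIC)
for (x0,x1,y0,y1) in ((319,330,204,222),(319,331,210,222),(322,331,226,238),(318,326,204,230),(316,345,240,252)):
    t=up(a[y0:y1,x0:x1]); s=up(b[y0-6:y1+8,x0-3:x1+3])
    r=cv2.matchTemplate(s,t,cv2.TM_CCOEFF_NORMED); _,m,_,l=cv2.minMaxLoc(r); print((x0,x1,y0,y1),m,l[0]/U-3,l[1]/U-6)
g=lambda i:i[196:252,305:360]
cv2.imwrite('pics/c3.png',cv2.resize(np.hstack([g(a),g(b)]),None,fx=7,fy=7,interpolation=cv2.INTER_NEAREST))
E
```

```text
53 (np.float64(331.996943672386), np.float64(210.5870329735451))
47 (np.float64(331.9817624175812), np.float64(212.66922728418402))
45 (np.float64(331.97673324620007), np.float64(213.35900636843638))
(319, 330, 204, 222) 0.6256097555160522 0.0 2.5999999999999996
(319, 331, 210, 222) 0.849234402179718 0.0 2.5
(322, 331, 226, 238) 0.9438468813896179 -0.10000000000000009 2.6999999999999993
(318, 326, 204, 230) 0.69138103723526 -0.10000000000000009 2.8000000000000007
(316, 345, 240, 252) 0.9997825026512146 0.0 0.0
```

View pics/c3.png

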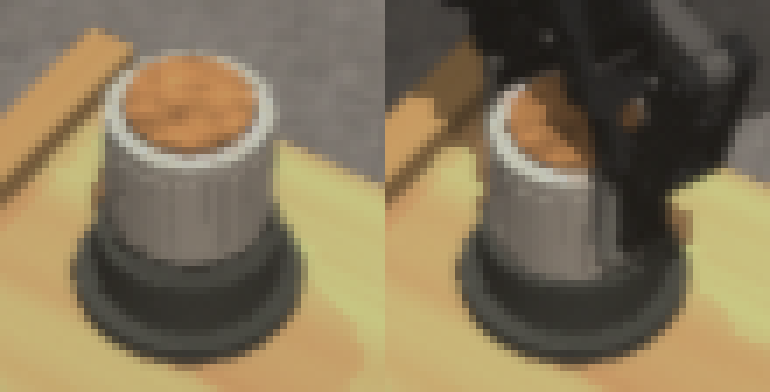

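Before and after crops: the rim edge has moved down 2.5–2.8 px against an unmoved pedestal. The full 8 mm would be 2.77 px, so the neck rest is home. It is pressed with 17 N and gripped with 65 N.

Emit:
nudge_tcp(rows=[0,0,0,0,0,0,0,0,0,0,0,0,0,0,0,0,0,0])

```text
time_s: 7.45
eef_pos: [566.9, 50.3, 227.7]
ee_rot: [0.0, 0.937, 0.348, 0.001]
force: [-6.6, 0.4, 18.2]
grip_width: 0.575
grip_force: 65.1
```

```bash
python3 -c "
from rig import ctrl
print(ctrl.finish_job())"
```

```text
the job is handed in; nothing more can be done
None
```

I handed the job in at about 7.5 s with the neck rest over its pins, pressed home on the pedestal with about 18 N and still gripped; the side images show it dropped 7–8 mm of the expected 8, the bystanders were never approached, and no verdict was returned.

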